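# Recover the test ball from a tall cylinder over the edge of a catch tray

## Task

The falling-ball test is over: get the steel ball out of the taller measuring cylinder, the one with the blue foot. Lean the cylinder on the notch in the tall front edge of the white catch tray, mouth over the tray and foot on the bench, and let go of it with the ball still inside; then take hold of it lower down, near the foot, and raise the foot until the cylinder tips over the edge and the ball runs out into the tray. Lower the foot back to the bench and leave the cylinder leaning there; leave the orange-footed cylinder alone.

Things in the scene. Friction and masses are not known exactly. Their poses are not given: they have to be found in the camera images.
- blue_cylinder_mid (a point): clear measuring cylinder with a blue six-sided foot and blue graduations, upright, open at the top, loose, 0.12 kg, 230 mm tall; tube 36 mm outside, 31 mm inside. The point is on its axis, half-way up (115 mm above the underside); z runs along the axis to the mouth. It stands to the robot's right; a purple mixer 190 mm tall stands between it and the tray: lift it clear over that
- blue_cylinder_low (a point): point on the axis of the blue-footed cylinder 50 mm above its underside, on the plain tube just above the foot, same axes: where to hold it for raising the foot. The foot is 64 mm across corners, 55 mm across flats, 14 mm thick
- blue_ball_center (a point): centre of the steel ball, 22 mm in diameter, 44 g, loose on the inner floor of the blue-footed cylinder (25 mm above the underside); it rolls out within a second when the mouth points about 15 degrees below level
- catch_tray: white open catch tray, fixed, 150 mm long, 130 mm wide, floor 6 mm thick. Origin on the bench straight below the middle of its front edge; x points level from that edge into the tray (away from the robot), z up. Front edge 85 mm high, side walls 55 mm (outside at y = +-65 mm), far wall 75 mm (at x = 150 mm)
- notch (a point): middle of the top of the tray's front edge, 85 mm above the bench, axes as the tray's. The edge is a level round rail 8 mm thick; two grey slanted pins form a V-notch about this point (36 mm clear at the rail, 68 mm at their tops 25 mm higher). A cylinder leaning here with the rail about 140 mm from its underside stands on the edge of its foot, 28 to 34 degrees above level, and stays
- orange_cylinder_mid (a point): the other measuring cylinder, alike but only 150 mm tall, with a ball too, and with an orange foot and graduations: a bystander that may stand on either side of the first. The point is on its axis half-way up
There are look-alikes about, which are no part of the job. Leave any red look-alike of the part that bears blue_cylinder_mid alone.

How it is judged:
On the way, in this order (a step that is already met when the one before it is completed fails the run):
1. the blue-footed cylinder leans on the tray's front edge, mouth over the tray, let go, the ball still inside (angle between blue_cylinder_mid's own z axis and vertical between 0.6 and 1.35 rad and contact force between blue_cylinder and catch_tray above 0.1 N and contact force between blue_cylinder and the arm below 0.05 N and contact force between blue_cylinder and the fingers below 0.05 N and x of blue_cylinder_mid in the frame of catch_tray between -0.08 and 0.04 m and distance between blue_ball_center and blue_cylinder_mid below 0.1 m), for 0.2 s.
2. held near the foot, the foot is raised until the cylinder is level or its mouth points down over the tray (angle between blue_cylinder_mid's own z axis and vertical above 1.54 rad and distance between the grasp point and blue_cylinder_low below 0.05 m and x of blue_cylinder_mid in the frame of catch_tray below 0.05 m), for 0.1 s.
At the end, for the whole second after the job is handed in: The ball from the blue-footed cylinder lies on the floor of the catch tray; that cylinder leans at rest on the tray's front edge again (34 to 77 degrees from upright, its middle from 80 mm before the edge to 40 mm beyond it), let go (x of blue_ball_center in the frame of catch_tray between 0.003 and 0.15 m and y of blue_ball_center in the frame of catch_tray between -0.065 and 0.065 m and height (world z) of blue_ball_center below 0.03 m and angle between blue_cylinder_mid's own z axis and vertical between 0.6 and 1.35 rad and contact force between blue_cylinder and catch_tray above 0.05 N and x of blue_cylinder_mid in the frame of catch_tray between -0.08 and 0.04 m and linear speed of blue_cylinder below 0.03 m/s); the robot touches nothing.
It fails at once if the orange-footed cylinder is moved more than 30 mm or tilted more than 15 degrees (distance of orange_cylinder_mid from where it was at the start of the episode above 0.03 m or angle between orange_cylinder_mid's own z axis and vertical above 0.26 rad).
It also fails if it takes over 61 s, if anything falls off the work surface, if the arm or the gripper's body presses on something with over 40 N, if the wrist force passes 120 N, or if a joint passes its speed limit or range.

## Robot

A 6-joint arm with a two-finger parallel gripper is mounted at the origin on a cart in front of the work surface, level with it; the furniture and walls round the work are solid. World frame = base frame: x ahead of the robot, y to its left, z up, the work surface at z = 0. Lengths are in m, angles in rad, forces in N, time in s.
With the tool pointing down it reaches from about 0.3 to 0.775 m from the base axis. Payload 14.6 kg.
Tool frame: the origin (TCP) lies between the finger pads; the fingertips stand 8 mm ahead of it and the grasp point (between the pads) lies 11 mm behind it; z points along the fingers, y is the line along which they close (so a half turn about z gives the same grasp; the last joint's range is limited). The gripper opens to 94 mm and grips with 3 to 60 N. Pads are 16 mm wide; open, the fingers measure 119 mm over their backs; the gripper's body (75 mm by 177 mm) begins 78 mm behind the grasp point.
Start: joints at [-1.197, 0.3, 1.521, -0, 1.321, -0.067], TCP at [0.235, -0.497, 0.213] pointing down, gripper open.
Joint ranges: [-3.03, 3.03], [-0.79, 2.21], [0.23, 2.52], [-1.04, 4.18], [0, 3.07], [-2.55, 2.55]. Speed limits (rad/s): [2.22, 2.22, 2.57, 3.14, 3.14, 3.14].

## Interface

Orientations are given as a 3x3 rotation matrix whose columns are the frame's x, y, z axes.
In Python, from rig import readout, imaging, ticket gives the robot as it stands.
- The arm moves only by the tool jog_arm, never from a script. Its argument "steps" is a list of rows, each an object with "offset": the shift along the tool's x, y, z in units of 5 cm (1.0 is 5 cm), a list of three; "yaw": the turn about the tool's z in units of 0.08 rad (1.0 is 0.08 rad). A call has 1 to 8 rows; each row shifts and turns the commanded pose from where the row before left it, along the tool's axes as they then stand; what a row does not reach is not made up. A row lasts 1/8 s, in which the tool goes at most 62.5 mm and 10.7 degrees, less where a joint would pass 70% of its speed; a pose out of reach is approached as far as the arm can. A call with a number of a shift or a turn outside -1 to 1 is refused whole. A call with a gripper value outside its range is refused whole. "gripper" is the closure in counts, from 0 (fully open) to 255 (shut), set as the call begins (left out, the last holds). The fingers move at their own pace and stop on an object; "newtons" is the grip in N (left out, the last holds). Time passes only in rows, so rows that do not move let the fingers close. It gives the time, the measured TCP pose, the force, the opening and the grip force at its end, in the units of the state.
- readout.state(): the state, without advancing time (a new reading comes with each control period).
- imaging.read_camera(name): name is "scene" or "side" or "wrist"; returns a dict with "frame" (400x640x3 uint8, red, green, blue), "range_z" (400x640 float32, m along the optical axis (not along the pixel's ray), 0 where there is no reading), "mtx" (3x3 intrinsics, pixels), "position" and "attitude" of the camera in the world; the wrist camera has in their place "T_tool_cam" (4x4, takes a point from camera to tool coordinates, whose origin is the TCP and whose axes are the flange's). Camera axes: x right, y down, z forward; pixel columns grow to the right and rows downward; lengths in m; the calibration is good to about 2 mm. A picture is of the moment at which its call begins: read the wrist's pose just before it.
- ticket.hand_in(): hands the job in; it is judged then, once.
Trained networks look in a picture, given as the dict that the camera call returned (one of the last four; its "shot" number tells which), for a name from the list of things; names that differ only in an ending like _2 or _b are one class to them, and where a whole thing is asked for, a point or a joint stands for the part that bears it (a point fixed in the world has none). Each returns a list of dicts, best first, with "conf" (0 to 1); they miss things now and then, are a little off and sometimes report something else, mostly with a low value. They report only what shows in the picture. A call takes as long as a camera call. They do not tell look-alikes from the thing itself.
- imaging.recognise(query, picture): "position" ([x, y, z] in m, in world coordinates, good to about 4 mm: the middle of the surface that is visible of it).
- imaging.trace(query, picture): "mask" (400x640 bool, what is visible of it).
- imaging.pinpoint(query, picture): "position" ([x, y, z] in m, in world coordinates, good to about 4 mm: a listed point, or the origin of a listed thing).
The state is a dict: "clock": time; "q": joint angles; "dq": joint speeds; "joint_efforts": joint torques, N m; "eef_pos": TCP position; "ee_rot": TCP orientation; "ft_force": force on the tool from outside, world axes, zero at the start; "torque": the same for the moment, N m; "width": finger opening in m; "grip_force": force on a finger pad.
Only numpy, scipy, OpenCV 4.12 (cv2) and the standard library are available. Lean on these libraries where they do the work, as an engineer would, in place of code of your own. Each camera call takes 0.05 s, during which the arm holds its last target. There are 200 camera calls.

## Working session

There is one attempt and no reset: what is moved stays moved. The work goes in short steps, Python scripts to look and compute and a tool call to move; the robot and the scene stay as the last step left them, time stands still between calls to the robot, and variables do not carry over. Pictures are saved under pics/ and viewed, at most 10 in all, crops included, and the job is handed in when it is done.

Besides the shell and the picture viewer there is one more tool, called after "Emit:" as name(argument=value, ...), one argument or row to a line, values as JSON. jog_arm: Moves the arm, as the interface text tells. Its arguments: {"type":"object","properties":{"steps":{"type":"array"},"gripper":{"type":"number"},"newtons":{"type":"number"}},"required":["steps"]}

```bash
mkdir -p pics; cat > h.py <<'E'
from rig import readout, imaging, ticket
import cv2, numpy as np
def save(p,n): cv2.imwrite('pics/'+n+'.png',cv2.cvtColor(p['frame'],cv2.COLOR_RGB2BGR))
def pt(p,u,v):
    d=p['range_z'][v,u]; K=p['mtx']; c=np.array([(u-K[0,2])/K[0,0]*d,(v-K[1,2])/K[1,1]*d,d])
    return np.array(p['position'])+np.array(p['attitude'])@c
E
python3 - <<'E'
from h import *
np.set_printoptions(precision=3,suppress=True)
for c in ['scene','side']:
    p=imaging.read_camera(c); save(p,c+'0'); print(c,p['position'])
    K=p['mtx'];R=np.array(p['attitude'])
    for q in ['blue_cylinder_mid','blue_cylinder_low','orange_cylinder_mid','notch','catch_tray']:
        for r in imaging.pinpoint(q,p)[:4]:
            x=np.array(r['position']); cc=R.T@(x-p['position']); uv=K@cc/cc[2]
            print(q,round(r['conf'],2),x,uv[:2].round())
s=readout.state(); print(s['clock'],s['eef_pos'],s['ee_rot'])
E
```

```text
scene [-0.608  0.464  0.879]
blue_cylinder_mid 0.82 [ 0.405 -0.416  0.115] [449. 178.]
blue_cylinder_mid 0.7 [ 0.385 -0.311  0.113] [425. 189.]
blue_cylinder_low 0.8 [ 0.398 -0.415  0.05 ] [447. 197.]
blue_cylinder_low 0.71 [ 0.388 -0.308  0.047] [421. 206.]
orange_cylinder_mid 0.79 [ 0.49  -0.331  0.075] [411. 182.]
notch 0.83 [0.521 0.234 0.086] [242. 213.]
catch_tray 0.85 [0.517 0.23  0.   ] [246. 237.]
side [0.428 0.92  0.722]
blue_cylinder_mid 0.93 [ 0.404 -0.417  0.116] [326. 137.]
blue_cylinder_mid 0.69 [ 0.382 -0.31   0.116] [333. 149.]
blue_cylinder_mid 0.59 [ 0.457 -0.192  0.113] [312. 166.]
blue_cylinder_low 0.76 [ 0.386 -0.316  0.05 ] [331. 165.]
blue_cylinder_low 0.72 [ 0.459 -0.191  0.049] [312. 182.]
blue_cylinder_low 0.71 [ 0.405 -0.419  0.046] [326. 153.]
orange_cylinder_mid 0.88 [ 0.496 -0.332  0.076] [302. 157.]
orange_cylinder_mid 0.28 [0.516 0.234 0.01 ] [288. 280.]
notch 0.7 [0.518 0.231 0.085] [285. 258.]
catch_tray 0.58 [0.517 0.233 0.005] [287. 281.]
0.6 [ 0.235 -0.497  0.213] [[ 0.904  0.427  0.   ]
 [ 0.427 -0.904 -0.   ]
 [ 0.     0.    -1.   ]]
```

View pics/scene0.png

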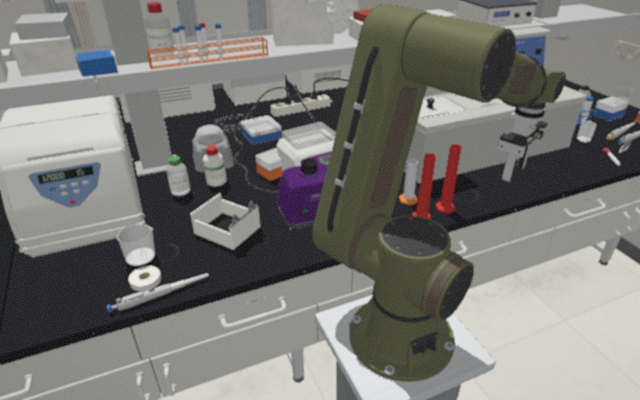

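```bash
python3 - <<'E'
import cv2
a=cv2.imread('pics/scene0.png')[120:250,370:500]; b=cv2.imread('pics/side0.png')[90:220,260:390]
cv2.imwrite('pics/crop0.png',cv2.resize(cv2.hconcat([a,b]),None,fx=3,fy=3,interpolation=cv2.INTER_CUBIC))
E
```

```text
(no output)
```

View pics/side0.png

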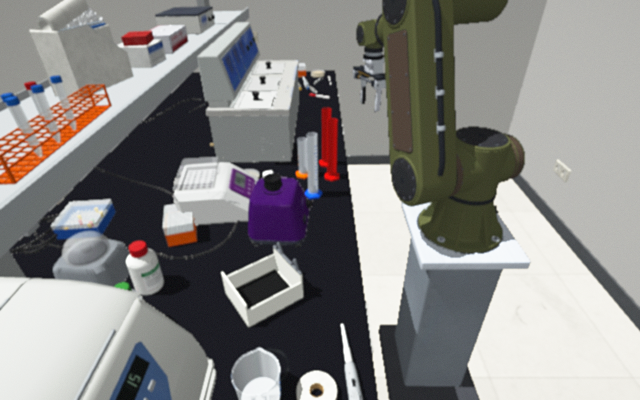

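View pics/crop0.png

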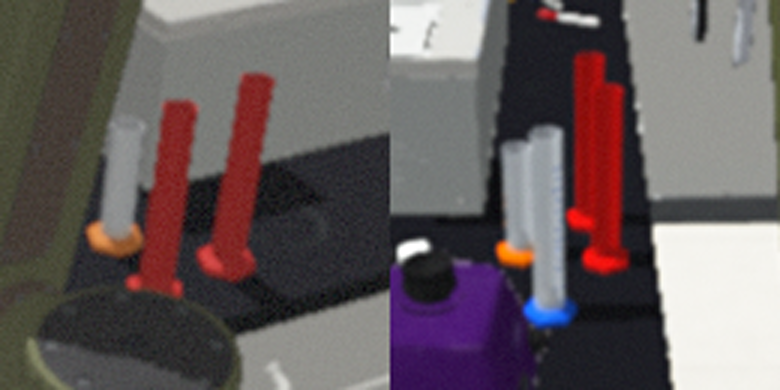

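Candidates are red (scene 425,189), red (449,178), orange short (411,182), and tall blue-footed (side 312,166). I choose the blue one at about (0.457, -0.192): the crop shows a blue foot and blue graduations. Next I measure the tray yaw, the mixer extent and the blue foot.

```bash
python3 - <<'E'
from h import *
np.set_printoptions(precision=3,suppress=True)
def cloud(p):
    K=p['mtx'];d=p['range_z'];v,u=np.mgrid[:400,:640]
    c=np.stack([(u-K[0,2])/K[0,0]*d,(v-K[1,2])/K[1,1]*d,d],-1)
    return c@np.array(p['attitude']).T+p['position']
for n in ['side','scene']:
    p=imaging.read_camera(n); W=cloud(p); hsv=cv2.cvtColor(p['frame'],cv2.COLOR_RGB2HSV); ok=p['range_z']>0
    H,S,V=hsv[...,0],hsv[...,1],hsv[...,2]
    near=ok&(W[...,2]>0.005)&(W[...,2]<.25)&(W[...,0]<0.8)
    for nm,lo,hi in [('blue',100,118),('purple',130,155),('red',0,3),('orange',8,18)]:
        m=near&(H>=lo)&(H<=hi)&(S>120)&(abs(W[...,1])<.5)
        m=cv2.erode(m.astype(np.uint8),np.ones((2,2)))>0
        if nm=='blue': m&=W[...,2]<.03
        P=W[m]
        if len(P): print(n,nm,len(P),np.percentile(P,[3,50,97],axis=0).ravel())
    try:
        for r in imaging.trace('catch_tray',p)[:1]:
            m=r['mask']&ok;P=W[m]
            print('tray',len(P),P.min(0),P.max(0))
            for lo,hi in [(.012,.05),(.06,.09)]:
                Q=P[(P[:,2]>lo)&(P[:,2]<hi)][:,:2]; 
                print(lo,cv2.minAreaRect(Q.astype(np.float32)))
            T=P[(P[:,2]>.045)]; print(cv2.minAreaRect(T[:,:2].astype(np.float32)))
            np.save(n+'_tray.npy',P)
            r80=P[(P[:,2]>.076)&(P[:,2]<.1)]; print('high',r80[np.argsort(r80[:,1])][::max(1,len(r80)//12)])
    except Exception as e: print(e)
E
```

```text
side blue 55 [ 0.429 -0.188  0.006  0.454 -0.171  0.011  0.481 -0.162  0.014]
side purple 3106 [ 0.48  -0.071  0.039  0.551  0.081  0.11   0.669  0.101  0.148]
side red 754 [ 0.371 -0.409  0.01   0.393 -0.3    0.132  0.417 -0.289  0.227]
side orange 37 [ 0.479 -0.326  0.006  0.498 -0.309  0.011  0.518 -0.3    0.015]
tray 3741 [ 0.475  0.145 -0.   ] [0.684 0.373 0.113]
0.012 ((0.5739601850509644, 0.2766317129135132), (0.15310338139533997, 0.13358063995838165), 36.533817291259766)
0.06 ((0.5727069973945618, 0.27735352516174316), (0.1530953347682953, 0.12636612355709076), 35.867557525634766)
((0.5741806626319885, 0.2752615809440613), (0.15356245636940002, 0.13305693864822388), 35.87899398803711)
high [[0.548 0.186 0.085]
 [0.543 0.198 0.095]
 [0.535 0.208 0.094]
 [0.532 0.215 0.09 ]
 [0.524 0.225 0.082]
 [0.515 0.235 0.085]
 [0.508 0.246 0.078]
 [0.499 0.257 0.089]
 [0.494 0.265 0.076]
 [0.486 0.272 0.093]
 [0.487 0.275 0.076]
 [0.479 0.284 0.085]
 [0.617 0.343 0.076]]
scene purple 1700 [ 0.476 -0.036  0.044  0.508  0.058  0.122  0.596  0.099  0.15 ]
scene red 680 [ 0.367 -0.424  0.011  0.388 -0.396  0.115  0.406 -0.294  0.225]
scene orange 49 [ 0.469 -0.351  0.006  0.479 -0.313  0.011  0.508 -0.303  0.014]
tray 2341 [ 0.47   0.154 -0.001] [0.756 0.371 0.111]
0.012 ((0.5726048946380615, 0.2755037546157837), (0.1589069366455078, 0.13417339324951172), 36.86759948730469)
0.06 ((0.5718129277229309, 0.2743818759918213), (0.15713880956172943, 0.12807269394397736), 35.518394470214844)
((0.57364821434021, 0.2743690013885498), (0.15906259417533875, 0.13664215803146362), 37.29970169067383)
high [[0.549 0.181 0.077]
 [0.541 0.193 0.078]
 [0.537 0.2   0.079]
 [0.532 0.209 0.095]
 [0.525 0.216 0.076]
 [0.516 0.227 0.085]
 [0.504 0.239 0.085]
 [0.498 0.249 0.085]
 [0.493 0.257 0.084]
 [0.485 0.265 0.084]
 [0.49  0.271 0.093]
 [0.478 0.279 0.079]]
```

Emit:
jog_arm(
  steps=[
    {"offset": [0, 0, -0.75], "yaw": -0.8},
    {"offset": [0, 0, -0.75], "yaw": -0.8},
    {"offset": [0, 0, -0.75], "yaw": -0.8},
    {"offset": [0.7, -0.23, 0]},
    {"offset": [0.7, -0.23, 0]},
    {"offset": [0.7, -0.23, 0]},
    {"offset": [0.7, -0.23, 0]},
    {"offset": [0.7, -0.23, 0]},
  ],
  gripper=0,
)

```text
schema error: expected keys offset, yaw
```

Emit:
jog_arm(
  steps=[
    {"offset": [0.7, -0.23, 0]},
    {"offset": [0.7, -0.23, 0]},
    {"offset": [0.7, -0.23, 0]},
    {"offset": [0.7, -0.23, 0]},
    {"offset": [0.7, -0.23, 0]},
    {"offset": [0, 0, 0]},
    {"offset": [0, 0, 0]},
  ],
)

```text
schema error: expected keys offset, yaw
```

```bash
cat >> h.py <<'E'
np.set_printoptions(precision=3,suppress=True)
def cloud(p):
    K=p['mtx'];d=p['range_z'];v,u=np.mgrid[:400,:640]
    c=np.stack([(u-K[0,2])/K[0,0]*d,(v-K[1,2])/K[1,1]*d,d],-1)
    return c@np.array(p['attitude']).T+p['position']
def wrist():
    s=readout.state(); p=imaging.read_camera('wrist'); T=np.array(p['T_tool_cam']); R=np.array(s['ee_rot'])
    p['position']=R@T[:3,3]+s['eef_pos']; p['attitude']=R@T[:3,:3]
    return s,p
E
python3 - <<'E'
from h import *
s,p=wrist(); save(p,'w1'); W=cloud(p)
print(s['clock'],s['eef_pos'],s['ee_rot'],s['q'],p['position'])
hsv=cv2.cvtColor(p['frame'],cv2.COLOR_RGB2HSV)
m=(hsv[...,0]>100)&(hsv[...,0]<118)&(hsv[...,1]>120)&(p['range_z']>0)&(W[...,2]<.03)&(W[...,2]>.003)
P=W[m]; print(len(P)); 
if len(P): print(cv2.minEnclosingCircle(P[:,:2].astype(np.float32)),cv2.convexHull(P[:,:2].astype(np.float32))[:,0][::4])
for q in ['blue_cylinder_mid','blue_cylinder_low']:
    for r in imaging.pinpoint(q,p)[:3]: print(q,r['conf'],r['position'])
E
```

```text
0.8 [ 0.235 -0.497  0.213] [[ 0.904  0.427  0.   ]
 [ 0.427 -0.904 -0.   ]
 [ 0.     0.    -1.   ]] [-1.197  0.3    1.521  0.     1.321 -0.067] [ 0.306 -0.464  0.385]
0
```

Emit:
jog_arm(
  steps=[
    {"offset": [0, 0, -0.75], "yaw": -0.8},
    {"offset": [0, 0, -0.75], "yaw": -0.8},
    {"offset": [0, 0, -0.75], "yaw": -0.8},
    {"offset": [0.7, -0.23, 0], "yaw": 0},
    {"offset": [0.7, -0.23, 0], "yaw": 0},
    {"offset": [0.7, -0.23, 0], "yaw": 0},
    {"offset": [0.7, -0.23, 0], "yaw": 0},
    {"offset": [0.7, -0.23, 0], "yaw": 0},
  ],
  gripper=0,
)

```text
clock: 1.95
eef_pos: [0.3423, -0.3465, 0.326]
ee_rot: [[0.806, 0.591, 0.0], [0.591, -0.806, -0.0], [0.0, 0.0, -1.0]]
ft_force: [0.4, -1.0, 0.8]
width: 0.0936
grip_force: 0.0
```

Emit:
jog_arm(
  steps=[
    {"offset": [0.7, -0.23, 0], "yaw": 0},
    {"offset": [0.7, -0.23, 0], "yaw": 0},
    {"offset": [0.7, -0.23, 0], "yaw": 0},
    {"offset": [0.7, -0.23, 0], "yaw": 0},
    {"offset": [0.7, -0.23, 0], "yaw": 0},
    {"offset": [0, 0, 0], "yaw": 0},
    {"offset": [0, 0, 0], "yaw": 0},
  ],
)

```text
clock: 2.82
eef_pos: [0.4487, -0.198, 0.3259]
ee_rot: [[0.806, 0.592, -0.0], [0.592, -0.806, -0.0], [-0.0, 0.0, -1.0]]
ft_force: [-0.2, -1.0, 0.1]
width: 0.0936
grip_force: 0.0
```

```bash

python3 - <<'E'
from h import *
s,p=wrist(); save(p,'w1'); W=cloud(p)
print(s['clock'],s['eef_pos'],s['ee_rot'],s['q'],p['position'])
hsv=cv2.cvtColor(p['frame'],cv2.COLOR_RGB2HSV)
m=(hsv[...,0]>100)&(hsv[...,0]<118)&(hsv[...,1]>120)&(p['range_z']>0)&(W[...,2]<.03)&(W[...,2]>.003)
P=W[m]; print(len(P)); 
if len(P): print(cv2.minEnclosingCircle(P[:,:2].astype(np.float32)),cv2.convexHull(P[:,:2].astype(np.float32))[:,0][::4])
for q in ['blue_cylinder_mid','blue_cylinder_low']:
    for r in imaging.pinpoint(q,p)[:3]: print(q,r['conf'],r['position'])
E
```

```text
2.825 [ 0.449 -0.198  0.326] [[ 0.806  0.592 -0.   ]
 [ 0.592 -0.806 -0.   ]
 [-0.     0.    -1.   ]] [-0.49   0.102  1.5   -0.     1.54   0.448] [ 0.512 -0.152  0.497]
542
((0.4580157399177551, -0.18830369412899017), 0.03162785619497299) [[ 0.489 -0.183]
 [ 0.469 -0.159]
 [ 0.433 -0.176]
 [ 0.468 -0.215]
 [ 0.484 -0.198]]
blue_cylinder_mid 0.63 [0.3904, -0.3106, 0.1159]
blue_cylinder_low 0.94 [0.4587, -0.1914, 0.0502]
blue_cylinder_low 0.89 [0.3862, -0.3136, 0.0475]
blue_cylinder_low 0.76 [0.4035, -0.4223, 0.0496]
```

View pics/w1.png

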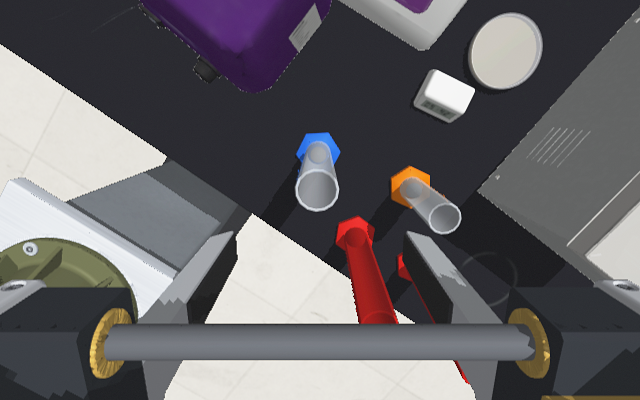

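The wrist picture shows the blue foot at (318,150) with its mouth at (317,188), red at (355,235) and orange at (410,185). Blue is confirmed, so I descend and grip.

Emit:
jog_arm(
  steps=[
    {"offset": [0.26, -0.04, 0], "yaw": 0},
    {"offset": [0, 0, 0.5], "yaw": 0},
    {"offset": [0, 0, 0.5], "yaw": 0},
    {"offset": [0, 0, 0.5], "yaw": 0},
    {"offset": [0, 0, 0.5], "yaw": 0},
    {"offset": [0, 0, 0.5], "yaw": 0},
    {"offset": [0, 0, 0.44], "yaw": 0},
    {"offset": [0, 0, 0], "yaw": 0},
  ],
  gripper=0,
)

```text
clock: 3.98
eef_pos: [0.4579, -0.1879, 0.1779]
ee_rot: [[0.806, 0.591, -0.002], [0.591, -0.806, 0.001], [-0.001, -0.002, -1.0]]
ft_force: [0.4, 0.4, 1.0]
width: 0.0942
grip_force: 0.0
```

Emit:
jog_arm(
  steps=[
    {"offset": [0, 0, 0], "yaw": 0},
    {"offset": [0, 0, 0], "yaw": 0},
    {"offset": [0, 0, 0], "yaw": 0},
    {"offset": [0, 0, 0], "yaw": 0},
    {"offset": [0, 0, 0], "yaw": 0},
    {"offset": [0, 0, 0], "yaw": 0},
    {"offset": [0, 0, 0], "yaw": 0},
    {"offset": [0, 0, 0], "yaw": 0},
  ],
  gripper=255,
  newtons=15,
)

```text
clock: 4.97
eef_pos: [0.4582, -0.1884, 0.1789]
ee_rot: [[0.806, 0.591, -0.0], [0.591, -0.806, 0.0], [-0.0, -0.0, -1.0]]
ft_force: [-0.0, 0.0, -0.4]
width: 0.0349
grip_force: 14.9
```

Emit:
jog_arm(
  steps=[
    {"offset": [0, 0, -0.4], "yaw": 0},
    {"offset": [0, 0, -0.6], "yaw": 0},
    {"offset": [0, 0, -0.6], "yaw": 0},
    {"offset": [0, 0, -0.65], "yaw": 0},
    {"offset": [0, 0, -0.65], "yaw": 0},
    {"offset": [0, 0, -0.65], "yaw": 0},
    {"offset": [0, 0, -0.65], "yaw": 0},
    {"offset": [0, 0, -0.6], "yaw": 0},
  ],
)

```text
clock: 5.98
eef_pos: [0.458, -0.1884, 0.4199]
ee_rot: [[0.806, 0.591, -0.0], [0.591, -0.806, 0.0], [-0.0, -0.0, -1.0]]
ft_force: [-0.2, -0.1, -2.1]
width: 0.035
grip_force: 14.9
```

```bash

python3 - <<'E'
from h import *
s=readout.state(); print(s['clock'],s['eef_pos'],s['width'],s['q'])
p=imaging.read_camera('side'); save(p,'s2'); W=cloud(p)
m=(p['range_z']>0)&(W[...,2]>.01)&(W[...,2]<.25)
P=W[m]; o=np.array([.515,.231]); ex=np.array([.806,.592]); ey=np.array([-.592,.806])
# mixer: points between blue and tray; tray frame extents by height
Q=np.c_[(P[:,:2]-o)@ex,(P[:,:2]-o)@ey,P[:,2]]
k=(Q[:,1]<-.07)&(P[:,1]>-.12)&(P[:,0]<.72)
Q=Q[k]
for xl in np.arange(-.22,.1,.02):
    S=Q[(Q[:,0]>xl)&(Q[:,0]<xl+.02)]
    if len(S)>3: print(round(xl,2),len(S),'ymax',np.percentile(S[:,1],99),'zmax',np.percentile(S[:,2],99), 'ymax above .12', S[S[:,2]>.12][:,1].max(initial=-9))
E
```

```text
5.975 [ 0.458 -0.188  0.42 ] 0.035043548557824884 [-0.464  0.109  1.282 -0.     1.75   0.474]
-0.22 4 ymax -0.17143905987441255 zmax 0.08511714996214668 ymax above .12 -9.0
-0.2 100 ymax -0.1618647351394619 zmax 0.12884446228270963 ymax above .12 -0.20436661489052305
-0.18 140 ymax -0.14752765679322286 zmax 0.14797888103361892 ymax above .12 -0.18076479769444356
-0.16 177 ymax -0.12168355587601577 zmax 0.14834819855439724 ymax above .12 -0.1548877198146877
-0.14 226 ymax -0.10367174713544026 zmax 0.1504801935788746 ymax above .12 -0.13296563038272266
-0.12 377 ymax -0.09164609275194031 zmax 0.18815130279400732 ymax above .12 -0.1155219614833431
-0.1 559 ymax -0.09232442705568306 zmax 0.18767085826660546 ymax above .12 -0.1120906171199175
-0.08 722 ymax -0.10024396804418048 zmax 0.1879738982424211 ymax above .12 -0.11623641477175525
-0.06 626 ymax -0.11716052560828137 zmax 0.14777294578586953 ymax above .12 -0.13504894349192156
-0.04 676 ymax -0.13385818435593846 zmax 0.14725873288525523 ymax above .12 -0.15300728344250183
-0.02 666 ymax -0.15166385352636153 zmax 0.14455433635221843 ymax above .12 -0.16950289239714955
-0.0 409 ymax -0.1671480099604737 zmax 0.12640816551847586 ymax above .12 -0.31615043035790963
0.02 76 ymax -0.27575803140139565 zmax 0.11814462559063743 ymax above .12 -0.3164346489294653
```

View pics/s2.png

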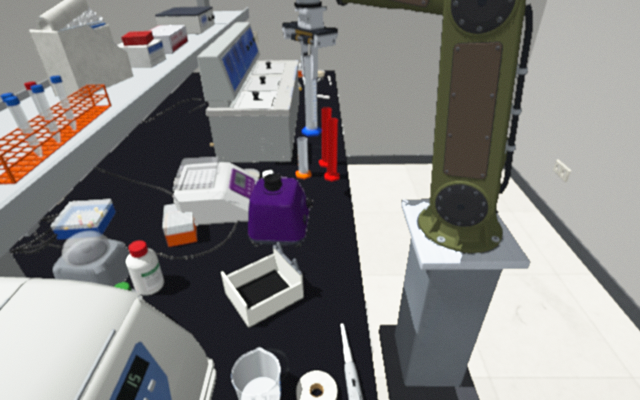

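The cylinder is held at side (310,90) and is clear of everything. Moving it over the mixer.

Emit:
jog_arm(
  steps=[
    {"offset": [0.1, -0.2, 0], "yaw": 0},
    {"offset": [0.2, -0.4, 0], "yaw": 0},
    {"offset": [0.25, -0.5, 0], "yaw": 0},
    {"offset": [0.25, -0.5, 0], "yaw": 0},
    {"offset": [0.25, -0.5, 0], "yaw": 0},
    {"offset": [0.25, -0.5, 0], "yaw": 0},
    {"offset": [0.25, -0.5, 0], "yaw": 0},
    {"offset": [0.25, -0.5, 0], "yaw": 0},
  ],
)

```text
clock: 7.02
eef_pos: [0.4235, 0.0113, 0.4171]
ee_rot: [[0.806, 0.592, -0.002], [0.592, -0.806, 0.0], [-0.002, -0.002, -1.0]]
ft_force: [0.8, 0.4, -2.9]
width: 0.0347
grip_force: 14.9
```

Emit:
jog_arm(
  steps=[
    {"offset": [0.25, -0.5, 0], "yaw": 0},
    {"offset": [0.25, -0.5, 0], "yaw": 0},
    {"offset": [0.25, -0.5, 0], "yaw": 0},
    {"offset": [0.25, -0.5, 0], "yaw": 0},
    {"offset": [0.15, -0.3, 0], "yaw": 0},
    {"offset": [0.1, -0.2, 0], "yaw": 0},
    {"offset": [0, 0, 0], "yaw": 0},
    {"offset": [0, 0, 0], "yaw": 0},
  ],
)

```text
clock: 8.02
eef_pos: [0.4008, 0.1474, 0.4186]
ee_rot: [[0.807, 0.591, -0.0], [0.591, -0.807, -0.0], [-0.0, -0.0, -1.0]]
ft_force: [0.5, -0.8, -2.0]
width: 0.0351
grip_force: 14.9
```

```bash

python3 - <<'E'
from h import *
s,p=wrist(); W=cloud(p); print(s['clock'],s['eef_pos'],s['q'],s['width'])
for q in ['notch','catch_tray']:
    for r in imaging.pinpoint(q,p)[:2]: print(q,r['conf'],r['position'])
r=imaging.trace('catch_tray',p)
if r:
    P=W[r[0]['mask']&(p['range_z']>0)]; Q=P[(P[:,2]>.045)&(P[:,2]<.095)]
    print(len(P),cv2.minAreaRect(Q[:,:2].astype(np.float32)))
    Q=P[(P[:,2]>.08)&(P[:,2]<.088)]; print(cv2.minAreaRect(Q[:,:2].astype(np.float32)))
save(p,'w3')
E
```

```text
8.025 [0.401 0.147 0.419] [ 0.267 -0.053  1.451 -0.     1.744  1.205] 0.03512542827718588
notch 0.59 [0.399, 0.143, 0.3518]
notch 0.57 [0.5162, 0.231, 0.0848]
catch_tray 0.7 [0.5141, 0.2345, 0.0006]
5845 ((0.5461109280586243, 0.2547679543495178), (0.08102656900882721, 0.1300978809595108), 35.892120361328125)
((0.5164195895195007, 0.23324596881866455), (0.007594988215714693, 0.12706542015075684), 35.976043701171875)
```

View pics/w3.png

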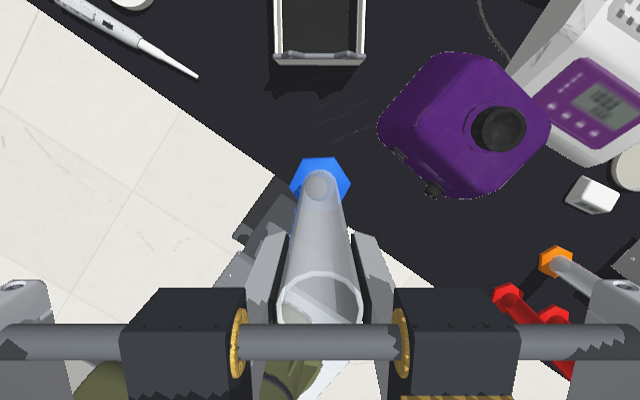

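The tray's rail runs at pixels (275–365, 60) and the cylinder hangs squarely in front of it. Lowering to the bench.

Emit:
jog_arm(
  steps=[
    {"offset": [0, 0, 0.4], "yaw": 0},
    {"offset": [0, 0, 0.7], "yaw": 0},
    {"offset": [0, 0, 0.8], "yaw": 0},
    {"offset": [0, 0, 0.8], "yaw": 0},
    {"offset": [0, 0, 0.8], "yaw": 0},
    {"offset": [0, 0, 0.7], "yaw": 0},
    {"offset": [0, 0, 0.4], "yaw": 0},
    {"offset": [0, 0, 0.1], "yaw": 0},
  ],
)

```text
clock: 9.22
eef_pos: [0.4005, 0.1474, 0.1831]
ee_rot: [[0.807, 0.591, -0.002], [0.591, -0.807, -0.0], [-0.002, -0.001, -1.0]]
ft_force: [-0.2, -1.1, -1.5]
width: 0.0352
grip_force: 14.9
```

Emit:
jog_arm(
  steps=[
    {"offset": [0, 0, 0], "yaw": 0},
    {"offset": [0, 0, 0.06], "yaw": 0},
    {"offset": [0, 0, 0.06], "yaw": 0},
    {"offset": [0, 0, 0], "yaw": 0},
  ],
  newtons=8,
)

```text
clock: 9.72
eef_pos: [0.4011, 0.1478, 0.1784]
ee_rot: [[0.806, 0.591, 0.001], [0.591, -0.806, 0.0], [0.001, 0.0, -1.0]]
ft_force: [0.3, -0.5, 1.5]
width: 0.0351
grip_force: 7.9
```

Emit:
jog_arm(
  steps=[
    {"offset": [0.33, 0, -0.02], "yaw": 0},
    {"offset": [0.34, 0, -0.01], "yaw": 0},
    {"offset": [0.33, 0, 0.03], "yaw": 0},
    {"offset": [0.34, 0, 0.05], "yaw": 0},
    {"offset": [0.32, 0, 0.08], "yaw": 0},
    {"offset": [0.32, 0, 0.11], "yaw": 0},
    {"offset": [0.3, 0, 0.14], "yaw": 0},
    {"offset": [0.3, 0, 0.16], "yaw": 0},
  ],
  newtons=6,
)

```text
clock: 10.72
eef_pos: [0.5058, 0.2247, 0.1517]
ee_rot: [[0.806, 0.591, 0.002], [0.591, -0.806, 0.001], [0.002, 0.0, -1.0]]
ft_force: [1.6, 1.3, 4.6]
width: 0.0342
grip_force: 6.0
```

```bash

python3 - <<'E'
from h import *
s=readout.state(); print(s['clock'],s['eef_pos'],s['width'])
p=imaging.read_camera('side')
for q in ['blue_cylinder_mid','blue_cylinder_low']:
    for r in imaging.pinpoint(q,p)[:4]: print(q,r['conf'],r['position'])
cv2.imwrite('pics/s4.png',cv2.resize(cv2.cvtColor(p['frame'],cv2.COLOR_RGB2BGR)[130:330,180:400],None,fx=2.5,fy=2.5))
E
```

```text
10.725 [0.506 0.225 0.152] 0.03424762821268895
blue_cylinder_mid 0.94 [0.4586, 0.1888, 0.1108]
blue_cylinder_mid 0.67 [0.3822, -0.3103, 0.1134]
blue_cylinder_mid 0.43 [0.4059, -0.4181, 0.1139]
blue_cylinder_low 0.68 [0.4304, 0.1693, 0.0551]
blue_cylinder_low 0.63 [0.4108, -0.4204, 0.0499]
```

View pics/s4.png

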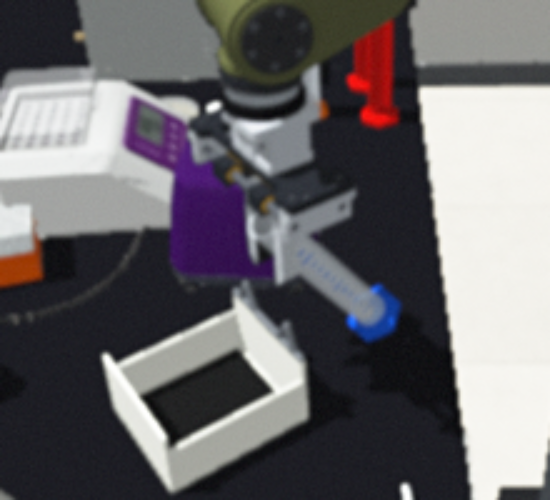

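The tilt is working: the tube pivots between the pads with the foot at crop (375,312) on the bench. Continuing the arc.

Emit:
jog_arm(
  steps=[
    {"offset": [0.27, 0, 0.18], "yaw": 0},
    {"offset": [0.27, 0, 0.2], "yaw": 0},
    {"offset": [0.17, 0, 0.15], "yaw": 0},
    {"offset": [0.16, 0, 0.17], "yaw": 0},
    {"offset": [0, 0, 0], "yaw": 0},
  ],
)

```text
clock: 11.5
eef_pos: [0.5396, 0.2497, 0.1151]
ee_rot: [[0.806, 0.592, -0.001], [0.592, -0.806, -0.001], [-0.001, -0.0, -1.0]]
ft_force: [0.6, 0.2, 0.5]
width: 0.0343
grip_force: 6.0
```

```bash

python3 - <<'E'
from h import *
s=readout.state(); print(s['clock'],s['eef_pos'],s['width'])
o=np.array([.5164,.2332]); ex=np.array([.809,.588]); ey=np.array([-.588,.809])
for c in ['side','scene']:
  p=imaging.read_camera(c)
  for q in ['blue_cylinder_mid','blue_cylinder_low','blue_ball_center']:
    for r in imaging.pinpoint(q,p)[:4]:
      x=np.array(r['position'])
      if x[1]>0: print(c,q,r['conf'],'tray',(x[:2]-o)@ex,(x[:2]-o)@ey,x[2])
  if c=='side': cv2.imwrite('pics/s5.png',cv2.resize(cv2.cvtColor(p['frame'],cv2.COLOR_RGB2BGR)[130:330,180:400],None,fx=2.5,fy=2.5))
E
```

```text
11.5 [0.54  0.25  0.115] 0.03434131160191491
side blue_cylinder_mid 0.74 tray -0.047344499999999956 -0.0044110000000000165 0.099
side blue_cylinder_low 0.93 tray -0.09669729999999996 -0.005631400000000014 0.057
scene blue_cylinder_mid 0.85 tray -0.04605249999999999 0.002810000000000001 0.0988
scene blue_cylinder_low 0.77 tray -0.09752249999999998 3.74999999999869e-05 0.0569
```

View pics/s5.png

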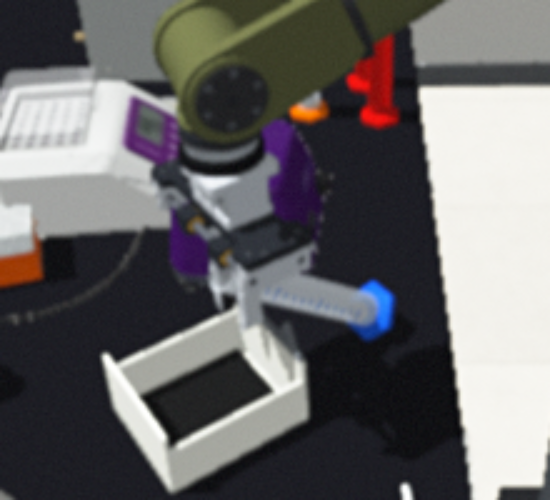

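Emit:
jog_arm(
  steps=[
    {"offset": [0.03, 0, 0.05], "yaw": 0},
    {"offset": [0.03, 0, 0.05], "yaw": 0},
    {"offset": [0, 0, 0], "yaw": 0},
  ],
  newtons=3,
)

```text
clock: 12.28
eef_pos: [0.5425, 0.2517, 0.1109]
ee_rot: [[0.806, 0.591, 0.0], [0.591, -0.806, 0.0], [0.0, 0.0, -1.0]]
ft_force: [1.2, 0.9, 1.0]
width: 0.0346
grip_force: 3.0
```

Emit:
jog_arm(
  steps=[
    {"offset": [0, 0, 0], "yaw": 0},
    {"offset": [0, 0, 0], "yaw": 0},
    {"offset": [0, 0, 0], "yaw": 0},
    {"offset": [0, 0, 0], "yaw": 0},
    {"offset": [0, 0, 0], "yaw": 0},
  ],
  gripper=90,
)

```text
clock: 12.9
eef_pos: [0.5423, 0.2515, 0.111]
ee_rot: [[0.806, 0.591, -0.0], [0.591, -0.806, 0.0], [-0.0, -0.0, -1.0]]
ft_force: [-0.3, 0.3, -0.8]
width: 0.0606
grip_force: 0.0
```

```bash
cat > look.py <<'E'
from h import *
import sys
s=readout.state(); print(s['clock'],s['eef_pos'],s['width'])
o=np.array([.5164,.2332]); ex=np.array([.809,.588]); ey=np.array([-.588,.809])
for c in ['side','scene']:
  p=imaging.read_camera(c)
  for q in ['blue_cylinder_mid','blue_cylinder_low','blue_ball_center']:
    for r in imaging.pinpoint(q,p)[:4]:
      x=np.array(r['position'])
      if x[1]>0: print(c,q,round(r['conf'],2),'tray',((x[:2]-o)@ex).round(4),((x[:2]-o)@ey).round(4),x[2])
  if c=='side': cv2.imwrite('pics/%s.png'%sys.argv[1],cv2.resize(cv2.cvtColor(p['frame'],cv2.COLOR_RGB2BGR)[130:330,180:400],None,fx=2.5,fy=2.5))
E
python3 look.py s6
```

```text
12.9 [0.542 0.252 0.111] 0.060618194650885984
side blue_cylinder_mid 0.77 tray -0.0326 -0.0051 0.085
side blue_cylinder_low 0.81 tray -0.0885 -0.0013 0.0539
scene blue_cylinder_mid 0.84 tray -0.0352 0.0004 0.0847
scene blue_cylinder_low 0.96 tray -0.0908 0.0013 0.0527
```

Emit:
jog_arm(
  steps=[
    {"offset": [0, 0, -0.4], "yaw": 0},
    {"offset": [0, 0, -0.8], "yaw": 0},
    {"offset": [0, 0, -0.8], "yaw": 0},
    {"offset": [-0.5, 0, 0], "yaw": 0},
    {"offset": [-0.7, 0, 0], "yaw": 0},
    {"offset": [-0.7, 0, 0], "yaw": 0},
    {"offset": [-0.6, 0, 0], "yaw": 0},
    {"offset": [0, 0, 0], "yaw": 0},
  ],
  gripper=0,
)

```text
clock: 14.3
eef_pos: [0.4408, 0.177, 0.2115]
ee_rot: [[0.807, 0.591, 0.001], [0.591, -0.807, 0.0], [0.001, 0.0, -1.0]]
ft_force: [0.4, -0.5, 0.1]
width: 0.0939
grip_force: 0.0
```

```bash

python3 - <<'E'
from h import *
s,p=wrist(); save(p,'w7'); W=cloud(p)
print(s['clock'],s['eef_pos'],s['width'])
o=np.array([.5164,.2332]); ex=np.array([.809,.588]); ey=np.array([-.588,.809])
t=np.array(s['eef_pos'])[:2]-o; print('tcp tray',t@ex,t@ey)
for q in ['blue_cylinder_mid','blue_cylinder_low','blue_ball_center']:
  for r in imaging.pinpoint(q,p)[:3]:
      x=np.array(r['position'])
      if x[1]>0: print(q,round(r['conf'],2),'tray',((x[:2]-o)@ex).round(4),((x[:2]-o)@ey).round(4),x[2])
E
```

```text
14.3 [0.441 0.177 0.212] 0.0939480815695661
tcp tray -0.0941854484479052 -0.0009849097547000943
blue_cylinder_mid 0.58 tray -0.037 -0.0036 0.0804
blue_cylinder_low 0.93 tray -0.091 -0.0046 0.0521
```

View pics/w7.png

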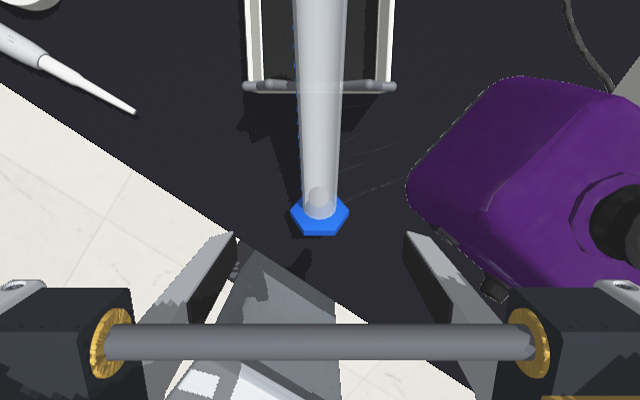

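The cylinder leans in the notch over the rail at (320,85), the ball is at its foot (318,195), and the gripper is centred on it. Descending to the low grasp.

Emit:
jog_arm(
  steps=[
    {"offset": [0, 0, 0.4], "yaw": 0},
    {"offset": [0, 0, 0.6], "yaw": 0},
    {"offset": [0, 0, 0.6], "yaw": 0},
    {"offset": [0, 0, 0.6], "yaw": 0},
    {"offset": [0, 0, 0.6], "yaw": 0},
    {"offset": [0, 0, 0.4], "yaw": 0},
    {"offset": [0, 0, 0.2], "yaw": 0},
    {"offset": [0, 0, 0], "yaw": 0},
  ],
)

```text
clock: 15.5
eef_pos: [0.4416, 0.1777, 0.0406]
ee_rot: [[0.806, 0.592, -0.001], [0.592, -0.806, -0.0], [-0.001, -0.0, -1.0]]
ft_force: [0.5, -0.1, 0.7]
width: 0.094
grip_force: 0.0
```

Emit:
jog_arm(
  steps=[
    {"offset": [0, 0, 0], "yaw": 0},
    {"offset": [0, 0, 0], "yaw": 0},
    {"offset": [0, 0, 0], "yaw": 0},
    {"offset": [0, 0, 0], "yaw": 0},
    {"offset": [0, 0, 0], "yaw": 0},
    {"offset": [0, 0, 0], "yaw": 0},
    {"offset": [0, 0, 0], "yaw": 0},
    {"offset": [0, 0, 0], "yaw": 0},
  ],
  gripper=255,
  newtons=5,
)

```text
clock: 16.5
eef_pos: [0.4415, 0.1776, 0.041]
ee_rot: [[0.806, 0.591, 0.0], [0.591, -0.806, -0.0], [0.0, 0.0, -1.0]]
ft_force: [0.8, 0.0, 0.8]
width: 0.0345
grip_force: 5.0
```

Emit:
jog_arm(
  steps=[
    {"offset": [-0.03, 0, -0.17], "yaw": 0},
    {"offset": [-0.03, 0, -0.17], "yaw": 0},
    {"offset": [-0.01, 0, -0.17], "yaw": 0},
    {"offset": [0, 0, -0.17], "yaw": 0},
    {"offset": [0.02, 0, -0.17], "yaw": 0},
    {"offset": [0, 0, 0], "yaw": 0},
  ],
)

```text
clock: 17.25
eef_pos: [0.4399, 0.1763, 0.0841]
ee_rot: [[0.806, 0.591, 0.001], [0.591, -0.806, 0.0], [0.001, 0.0, -1.0]]
ft_force: [-0.2, -0.7, -2.6]
width: 0.0347
grip_force: 5.0
```

```bash
python3 look.py s8
```

```text
17.25 [0.44  0.176 0.084] 0.03468592721935347
side blue_cylinder_mid 0.95 tray -0.036 -0.005 0.1286
side blue_cylinder_low 0.74 tray -0.0901 -0.0022 0.0955
scene blue_cylinder_mid 0.61 tray -0.038 -0.0009 0.1282
scene blue_cylinder_low 0.96 tray -0.0928 0.0003 0.0943
```

View pics/s8.png

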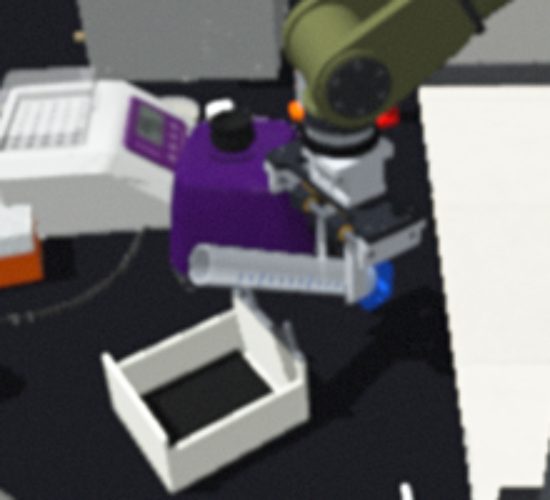

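The tube stayed locked in the pads at about 31° and lifted off the rail. Easing the grip so it pivots down onto the rail.

Emit:
jog_arm(
  steps=[
    {"offset": [0, 0, 0], "yaw": 0},
    {"offset": [0, 0, 0], "yaw": 0},
    {"offset": [0, 0, 0], "yaw": 0},
    {"offset": [0, 0, 0], "yaw": 0},
  ],
  newtons=3,
)

```text
clock: 18.15
eef_pos: [0.4395, 0.1761, 0.0835]
ee_rot: [[0.806, 0.591, 0.0], [0.591, -0.806, 0.0], [0.0, -0.0, -1.0]]
ft_force: [0.1, -0.6, -1.9]
width: 0.0346
grip_force: 3.0
```

```bash
python3 look.py s9
```

```text
18.15 [0.439 0.176 0.083] 0.03463258672109194
side blue_cylinder_mid 0.71 tray -0.0363 -0.004 0.1291
side blue_cylinder_low 0.94 tray -0.093 -0.0012 0.0978
scene blue_cylinder_mid 0.56 tray -0.0354 0.0028 0.1287
scene blue_cylinder_low 0.58 tray -0.091 0.002 0.096
scene blue_cylinder_low 0.31 tray -0.0035 -0.0004 0.0002
scene blue_ball_center 0.62 tray 0.0014 -0.0001 0.0834
```

Emit:
jog_arm(
  steps=[
    {"offset": [-0.02, 0, 0.17], "yaw": 0},
    {"offset": [0, 0, 0.17], "yaw": 0},
    {"offset": [0.01, 0, 0.17], "yaw": 0},
    {"offset": [0.03, 0, 0.17], "yaw": 0},
    {"offset": [0.03, 0, 0.17], "yaw": 0},
    {"offset": [0, 0, 0], "yaw": 0},
  ],
)

```text
clock: 19.3
eef_pos: [0.4414, 0.1776, 0.0403]
ee_rot: [[0.806, 0.591, -0.001], [0.591, -0.806, -0.0], [-0.001, -0.0, -1.0]]
ft_force: [0.1, 0.8, -2.7]
width: 0.0344
grip_force: 3.0
```

Emit:
jog_arm(
  steps=[
    {"offset": [0, 0, 0], "yaw": 0},
    {"offset": [0, 0, 0], "yaw": 0},
    {"offset": [0, 0, 0], "yaw": 0},
    {"offset": [0, 0, 0], "yaw": 0},
  ],
  gripper=110,
)

```text
clock: 19.8
eef_pos: [0.4415, 0.1776, 0.0411]
ee_rot: [[0.806, 0.591, 0.0], [0.591, -0.806, 0.0], [0.0, 0.0, -1.0]]
ft_force: [-0.9, -0.3, 0.1]
width: 0.0535
grip_force: 0.0
```

```bash
python3 look.py s10
```

```text
19.8 [0.442 0.178 0.041] 0.05353059775237515
side blue_cylinder_mid 0.75 tray -0.033 -0.0049 0.0866
side blue_cylinder_low 0.71 tray -0.0899 -0.0035 0.0535
scene blue_cylinder_mid 0.97 tray -0.035 0.0021 0.0884
scene blue_cylinder_low 0.58 tray -0.0915 0.0007 0.0527
```

Emit:
jog_arm(
  steps=[
    {"offset": [-0.17, 0, 0.1], "yaw": 0},
    {"offset": [0, 0, 0], "yaw": 0},
  ],
)

```text
clock: 20.45
eef_pos: [0.4338, 0.1721, 0.0354]
ee_rot: [[0.807, 0.591, -0.001], [0.591, -0.807, -0.0], [-0.001, -0.0, -1.0]]
ft_force: [-0.1, -0.6, -0.9]
width: 0.0532
grip_force: 0.0
```

Emit:
jog_arm(
  steps=[
    {"offset": [0, 0, 0], "yaw": 0},
    {"offset": [0, 0, 0], "yaw": 0},
    {"offset": [0, 0, 0], "yaw": 0},
    {"offset": [0, 0, 0], "yaw": 0},
    {"offset": [0, 0, 0], "yaw": 0},
  ],
  gripper=255,
  newtons=3,
)

```text
clock: 21.08
eef_pos: [0.4347, 0.1726, 0.036]
ee_rot: [[0.806, 0.591, 0.0], [0.591, -0.806, 0.0], [0.0, 0.0, -1.0]]
ft_force: [1.3, -0.3, -0.3]
width: 0.0344
grip_force: 3.0
```

Emit:
jog_arm(
  steps=[
    {"offset": [0, 0, -0.35], "yaw": 0},
    {"offset": [0, 0, 0], "yaw": 0},
    {"offset": [0, 0, -0.35], "yaw": 0},
    {"offset": [0, 0, 0], "yaw": 0},
    {"offset": [0, 0, 0], "yaw": 0},
  ],
)

```text
clock: 21.7
eef_pos: [0.4343, 0.1725, 0.0701]
ee_rot: [[0.806, 0.591, -0.001], [0.591, -0.806, -0.0], [-0.001, -0.0, -1.0]]
ft_force: [-0.2, -0.1, -1.7]
width: 0.0347
grip_force: 3.0
```

```bash
python3 look.py s11
```

```text
21.7 [0.434 0.172 0.07 ] 0.0346826728161001
side blue_cylinder_mid 0.95 tray -0.0326 -0.007 0.1171
side blue_cylinder_low 0.72 tray -0.0901 -0.0056 0.0873
scene blue_cylinder_mid 0.75 tray -0.0323 0.003 0.1195
scene blue_cylinder_low 0.74 tray -0.0902 0.0004 0.0846
```

The grip at 3 N still locks the rotation. I'll look for a lighter hold through the closure count.

Emit:
jog_arm(
  steps=[
    {"offset": [0, 0, 0], "yaw": 0},
    {"offset": [0, 0, 0], "yaw": 0},
  ],
  gripper=170,
)

```text
clock: 22.35
eef_pos: [0.4346, 0.1726, 0.0709]
ee_rot: [[0.806, 0.591, 0.0], [0.591, -0.806, -0.0], [0.0, 0.0, -1.0]]
ft_force: [-0.3, -0.3, -1.6]
width: 0.0349
grip_force: 3.0
```

Emit:
jog_arm(
  steps=[
    {"offset": [0, 0, 0], "yaw": 0},
    {"offset": [0, 0, 0], "yaw": 0},
  ],
  gripper=165,
)

```text
clock: 22.6
eef_pos: [0.4346, 0.1726, 0.071]
ee_rot: [[0.806, 0.591, 0.0], [0.591, -0.806, 0.0], [0.0, -0.0, -1.0]]
ft_force: [0.5, -0.1, -1.8]
width: 0.0343
grip_force: 3.0
```

Emit:
jog_arm(
  steps=[
    {"offset": [0, 0, 0], "yaw": 0},
    {"offset": [0, 0, 0], "yaw": 0},
  ],
  gripper=163,
)

```text
clock: 22.85
eef_pos: [0.4347, 0.1726, 0.071]
ee_rot: [[0.806, 0.591, 0.0], [0.591, -0.806, 0.0], [0.0, -0.0, -1.0]]
ft_force: [0.9, 0.2, -1.2]
width: 0.0342
grip_force: 3.0
```

Emit:
jog_arm(
  steps=[
    {"offset": [0, 0, 0], "yaw": 0},
  ],
  gripper=161,
)

```text
clock: 22.98
eef_pos: [0.4347, 0.1726, 0.0711]
ee_rot: [[0.806, 0.591, 0.0], [0.591, -0.806, 0.0], [0.0, 0.0, -1.0]]
ft_force: [-0.1, 0.0, 0.3]
width: 0.0346
grip_force: 0.0
```

Emit:
jog_arm(
  steps=[
    {"offset": [0, 0, 0], "yaw": 0},
  ],
  gripper=160,
)

```text
clock: 23.1
eef_pos: [0.4347, 0.1726, 0.0711]
ee_rot: [[0.806, 0.591, 0.0], [0.591, -0.806, 0.0], [0.0, 0.0, -1.0]]
ft_force: [-0.0, 0.5, -0.3]
width: 0.0349
grip_force: 0.0
```

Emit:
jog_arm(
  steps=[
    {"offset": [0, 0, 0], "yaw": 0},
  ],
  gripper=159,
)

```text
clock: 23.22
eef_pos: [0.4347, 0.1726, 0.071]
ee_rot: [[0.806, 0.591, 0.0], [0.591, -0.806, 0.0], [0.0, 0.0, -1.0]]
ft_force: [0.5, -0.2, 0.4]
width: 0.0357
grip_force: 0.0
```

Emit:
jog_arm(
  steps=[
    {"offset": [0, 0, 0], "yaw": 0},
    {"offset": [0, 0, 0], "yaw": 0},
    {"offset": [0, 0, 0], "yaw": 0},
    {"offset": [0, 0, 0], "yaw": 0},
    {"offset": [0, 0, 0], "yaw": 0},
  ],
  gripper=0,
)

```text
clock: 23.85
eef_pos: [0.4346, 0.1726, 0.071]
ee_rot: [[0.806, 0.591, -0.0], [0.591, -0.806, -0.0], [-0.0, 0.0, -1.0]]
ft_force: [-0.5, 0.5, 0.1]
width: 0.0819
grip_force: 0.0
```

```bash
python3 look.py s12; python3 - <<'E'
from h import *
o=np.array([.5164,.2332]); ex=np.array([.809,.588]); ey=np.array([-.588,.809])
for n in ['side','scene']:
    p=imaging.read_camera(n); W=cloud(p); hsv=cv2.cvtColor(p['frame'],cv2.COLOR_RGB2HSV)
    m=(hsv[...,0]>100)&(hsv[...,0]<118)&(hsv[...,1]>120)&(p['range_z']>0)&(W[...,2]<.08)&(W[...,1]>.05)&(W[...,1]<.25)&(W[...,0]<.5)
    P=W[m]; Q=np.c_[(P[:,:2]-o)@ex,(P[:,:2]-o)@ey,P[:,2]]
    if len(Q): print(n,len(Q),np.percentile(Q,[2,50,98],axis=0))
E
```

```text
23.85 [0.435 0.173 0.071] 0.08193892496427926
side blue_cylinder_mid 0.6 tray -0.0346 -0.004 0.087
side blue_cylinder_low 0.78 tray -0.088 0.0007 0.0515
scene blue_cylinder_mid 0.88 tray -0.0361 0.0002 0.0877
scene blue_cylinder_low 0.7 tray -0.0892 0.0015 0.0502
side 109 [[-0.173 -0.067 -0.001]
 [-0.125  0.012  0.015]
 [-0.113  0.07   0.053]]
scene 132 [[-0.159 -0.072 -0.003]
 [-0.136  0.008  0.036]
 [-0.094  0.03   0.057]]
```

View pics/s12.png

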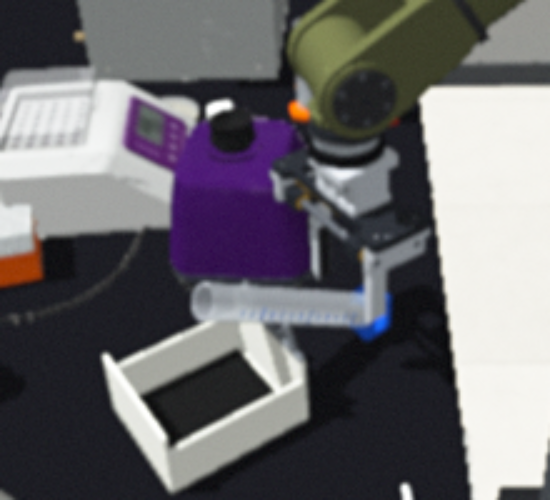

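The cylinder dropped back to its lean unharmed, with the foot at crop (372,315). I'll grip right at the foot, where gravity has a longer lever to turn the mouth down.

Emit:
jog_arm(
  steps=[
    {"offset": [-0.48, 0, 0], "yaw": 0},
    {"offset": [0, 0, 0.3], "yaw": 0},
    {"offset": [0, 0, 0.4], "yaw": 0},
    {"offset": [0, 0, 0.28], "yaw": 0},
    {"offset": [0, 0, 0], "yaw": 0},
  ],
)

```text
clock: 24.98
eef_pos: [0.4149, 0.1584, 0.0209]
ee_rot: [[0.806, 0.591, -0.002], [0.591, -0.806, -0.001], [-0.002, -0.001, -1.0]]
ft_force: [-0.6, 1.0, -0.3]
width: 0.094
grip_force: 0.0
```

Emit:
jog_arm(
  steps=[
    {"offset": [0, 0, 0], "yaw": 0},
    {"offset": [0, 0, 0], "yaw": 0},
    {"offset": [0, 0, 0], "yaw": 0},
    {"offset": [0, 0, 0], "yaw": 0},
    {"offset": [0, 0, 0], "yaw": 0},
  ],
  gripper=255,
  newtons=3,
)

```text
clock: 25.6
eef_pos: [0.4154, 0.1585, 0.0221]
ee_rot: [[0.806, 0.591, 0.0], [0.591, -0.806, 0.0], [0.0, 0.0, -1.0]]
ft_force: [-0.2, 0.1, 1.6]
width: 0.0639
grip_force: 3.0
```

Emit:
jog_arm(
  steps=[
    {"offset": [0, 0, -0.25], "yaw": 0},
    {"offset": [0, 0, -0.25], "yaw": 0},
    {"offset": [0, 0, 0], "yaw": 0},
    {"offset": [0, 0, 0], "yaw": 0},
  ],
)

```text
clock: 26.1
eef_pos: [0.4153, 0.1584, 0.047]
ee_rot: [[0.806, 0.591, 0.0], [0.591, -0.806, 0.0], [0.0, 0.0, -1.0]]
ft_force: [0.4, 0.3, -2.3]
width: 0.0641
grip_force: 3.0
```

```bash
python3 look.py s13
```

```text
26.1 [0.415 0.158 0.047] 0.06413570099366284
side blue_cylinder_mid 0.55 tray -0.0264 -0.0042 0.0938
side blue_cylinder_low 0.82 tray -0.0873 -0.0017 0.0694
scene blue_cylinder_mid 0.96 tray -0.0252 0.0036 0.093
scene blue_cylinder_low 0.81 tray -0.089 -0.0023 0.07
```

It pivots now (about 21° above level, resting on the rail). Continuing to raise the foot.

Emit:
jog_arm(
  steps=[
    {"offset": [-0.02, 0, -0.2], "yaw": 0},
    {"offset": [-0.02, 0, -0.2], "yaw": 0},
    {"offset": [0, 0, -0.2], "yaw": 0},
    {"offset": [0.02, 0, -0.2], "yaw": 0},
    {"offset": [0.02, 0, -0.2], "yaw": 0},
    {"offset": [0.03, 0, -0.12], "yaw": 0},
    {"offset": [0, 0, 0], "yaw": 0},
    {"offset": [0, 0, 0], "yaw": 0},
  ],
)

```text
clock: 27.5
eef_pos: [0.4164, 0.1593, 0.1027]
ee_rot: [[0.806, 0.591, -0.0], [0.591, -0.806, -0.0], [-0.0, -0.0, -1.0]]
ft_force: [-0.4, -0.4, -1.1]
width: 0.0638
grip_force: 3.0
```

```bash
python3 look.py s14
```

```text
27.5 [0.416 0.159 0.103] 0.0638159757980953
side blue_cylinder_mid 0.76 tray -0.0176 -0.0046 0.1049
side blue_cylinder_mid 0.71 tray 0.0011 0.0002 0.086
side blue_cylinder_low 0.97 tray -0.0806 0.0004 0.1048
scene blue_cylinder_mid 0.75 tray -0.019 0.0009 0.1026
scene blue_cylinder_low 0.57 tray -0.0854 0.002 0.1035
```

Emit:
jog_arm(
  steps=[
    {"offset": [0.05, 0, -0.15], "yaw": 0},
    {"offset": [0.05, 0, -0.15], "yaw": 0},
    {"offset": [0.07, 0, -0.15], "yaw": 0},
    {"offset": [0.03, 0, -0.07], "yaw": 0},
    {"offset": [0, 0, 0], "yaw": 0},
    {"offset": [0, 0, 0], "yaw": 0},
    {"offset": [0, 0, 0], "yaw": 0},
    {"offset": [0, 0, 0], "yaw": 0},
  ],
)

```text
clock: 28.9
eef_pos: [0.4244, 0.1651, 0.1288]
ee_rot: [[0.806, 0.591, -0.0], [0.591, -0.806, -0.0], [-0.0, -0.0, -1.0]]
ft_force: [0.8, -0.4, -0.8]
width: 0.0641
grip_force: 3.0
```

Emit:
jog_arm(
  steps=[
    {"offset": [0, 0, 0], "yaw": 0},
    {"offset": [0, 0, 0], "yaw": 0},
    {"offset": [0, 0, 0], "yaw": 0},
    {"offset": [0, 0, 0], "yaw": 0},
  ],
)

```text
clock: 29.4
eef_pos: [0.4246, 0.1652, 0.129]
ee_rot: [[0.806, 0.591, 0.0], [0.591, -0.806, 0.0], [0.0, -0.0, -1.0]]
ft_force: [0.4, -0.4, -1.8]
width: 0.0643
grip_force: 3.0
```

```bash
python3 look.py s15
```

```text
29.4 [0.425 0.165 0.129] 0.06430217956659418
side blue_cylinder_mid 0.69 tray -0.0119 -0.0037 0.1057
side blue_cylinder_low 0.72 tray -0.0735 -0.0022 0.1238
scene blue_cylinder_mid 0.86 tray -0.0131 0.0025 0.1039
scene blue_cylinder_low 0.81 tray -0.0728 0.0005 0.1217
scene blue_ball_center 0.6 tray 0.1322 0.0021 0.015
```

The ball is in the tray (x 0.132, z 0.015). Lowering the foot.

Emit:
jog_arm(
  steps=[
    {"offset": [-0.07, 0, 0.2], "yaw": 0},
    {"offset": [-0.08, 0, 0.2], "yaw": 0},
    {"offset": [-0.05, 0, 0.15], "yaw": 0},
    {"offset": [-0.04, 0, 0.2], "yaw": 0},
    {"offset": [-0.03, 0, 0.25], "yaw": 0},
    {"offset": [-0.01, 0, 0.25], "yaw": 0},
    {"offset": [0.02, 0, 0.25], "yaw": 0},
    {"offset": [0.03, 0, 0.2], "yaw": 0},
  ],
)

```text
clock: 30.8
eef_pos: [0.4153, 0.1584, 0.043]
ee_rot: [[0.806, 0.591, -0.0], [0.591, -0.806, -0.0], [-0.0, -0.0, -1.0]]
ft_force: [0.5, 0.7, 0.5]
width: 0.0641
grip_force: 3.0
```

Emit:
jog_arm(
  steps=[
    {"offset": [0.01, 0, 0.15], "yaw": 0},
    {"offset": [0.01, 0, 0.15], "yaw": 0},
    {"offset": [0, 0, 0.08], "yaw": 0},
    {"offset": [0, 0, 0.05], "yaw": 0},
    {"offset": [0, 0, 0], "yaw": 0},
  ],
)

```text
clock: 31.42
eef_pos: [0.4162, 0.159, 0.0226]
ee_rot: [[0.806, 0.591, 0.0], [0.591, -0.806, 0.0], [0.0, 0.0, -1.0]]
ft_force: [-0.7, -0.4, 1.3]
width: 0.0644
grip_force: 3.0
```

```bash
python3 look.py s16
```

```text
31.425 [0.416 0.159 0.023] 0.06435341841395104
side blue_cylinder_mid 0.97 tray -0.0338 -0.0033 0.0861
side blue_cylinder_low 0.95 tray -0.0869 -0.002 0.0524
scene blue_cylinder_mid 0.96 tray -0.0366 0.0012 0.0882
scene blue_ball_center 0.6 tray 0.1334 0.0012 0.0147
```

Back on the bench, leaning as before. Releasing and withdrawing upward.

Emit:
jog_arm(
  steps=[
    {"offset": [0, 0, 0], "yaw": 0},
    {"offset": [0, 0, 0], "yaw": 0},
    {"offset": [0, 0, 0], "yaw": 0},
    {"offset": [0, 0, 0], "yaw": 0},
    {"offset": [0, 0, 0], "yaw": 0},
    {"offset": [0, 0, 0], "yaw": 0},
  ],
  gripper=0,
)

```text
clock: 32.58
eef_pos: [0.4161, 0.159, 0.0224]
ee_rot: [[0.806, 0.591, -0.0], [0.591, -0.806, 0.0], [0.0, -0.0, -1.0]]
ft_force: [-0.5, 0.8, 0.6]
width: 0.0938
grip_force: 0.0
```

Emit:
jog_arm(
  steps=[
    {"offset": [0, 0, -0.3], "yaw": 0},
    {"offset": [0, 0, -0.6], "yaw": 0},
    {"offset": [0, 0, -0.8], "yaw": 0},
    {"offset": [0, 0, -0.8], "yaw": 0},
    {"offset": [0, 0, -0.8], "yaw": 0},
    {"offset": [0, 0, -0.5], "yaw": 0},
    {"offset": [0, 0, 0], "yaw": 0},
    {"offset": [0, 0, 0], "yaw": 0},
  ],
)

```text
clock: 33.58
eef_pos: [0.4157, 0.1589, 0.212]
ee_rot: [[0.806, 0.591, -0.001], [0.591, -0.806, -0.0], [-0.001, -0.0, -1.0]]
ft_force: [-0.4, 0.4, -0.8]
width: 0.0938
grip_force: 0.0
```

```bash
python3 look.py s17
```

```text
33.575 [0.416 0.159 0.212] 0.09379520565994391
side blue_cylinder_mid 0.89 tray -0.0319 -0.0055 0.0855
side blue_cylinder_low 0.89 tray -0.0879 -0.002 0.0554
scene blue_cylinder_mid 0.8 tray -0.0299 0.0028 0.0862
scene blue_cylinder_low 0.6 tray -0.0908 0.002 0.0522
scene blue_ball_center 0.59 tray 0.1329 0.0033 0.015
```

```bash
python3 -c "
from rig import ticket
print(ticket.hand_in())"
```

```text
the job is handed in; nothing more can be done
None
```

The job is handed in: the ball lies on the tray floor and the blue-footed cylinder leans in the notch, let go; by my count I viewed 11 pictures, one over the limit of 10.

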